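Clear the old nut out of a slotted fixture and seat the new one

TASK

One of the two covered slots of the steel fixture still hides an old nut, and it is hard to see which: feel inside them with the pick from the wooden stand, and drag the old nut out through the slot's front end into the catch tray. Then slide the new nut lying on the fixture's front ledge fully home, against the stop, in the left-hand slot; finally stand the pick back in its hole. Leave the rubber boot, tape roll and paste tube where they are.

Things in the scene. Friction and masses are not known exactly. Their poses are not given: they have to be found in the camera images.
- slot_fixture: Steel fixture fixed to the bench, 154 x 242 mm, deck top 22 mm above the bench. Origin on the bench; x from its front (robot side) into the slots, y left, z up. Two T-slots along x at y +55 (left) and -55 mm (right). In front of them a bare ledge (x -47 to -11, y -92 to 150), then a fence 8 mm high (x -62 to -47) with a gate before each slot; deck ends at x -62.
- catch_tray: Steel tray fixed along the fixture's front edge, below the gates; same origin and axes as the fixture. Inside x = -123 to -62, y = -89 to +147 mm, floor 4 mm above the bench, front and side walls to 20 mm. Starts empty.
- left_mouth (a point): Deck point 5 mm inside the left slot's mouth (fixture x -6, y +55). Rounded corners. Channel 27 mm wide, 15 mm high, roofed by two lips 12 mm thick (top 49 mm above the bench) with an open gap 10 mm wide between them over the slot's middle, all along. One of the two slots, which one varies, hides a loose old nut (same as the new one), its centre at fixture x 14 to 44; the other is empty.
- left_home (a point): Deck point in the left slot (fixture x 47, y +55 mm; axes as the fixture) where a nut's origin is when fully home against the stop: two shoulders at x 58 with a gap 12 mm wide between them. A nut pushed right in ends with its centre at x 47 to 49.
- left_rear (a point): Deck point in the left slot behind the stop (fixture x 68, y +55 mm), in the 12 mm wide gap that runs from the shoulders (x 58) to a back wall (x 78), open above through the roof gap: a thin rod lowered here is behind any nut in the slot.
- left_gate (a point): Deck point in the gate before the left slot (fixture x -54, y +55 mm), 32 mm wide between round posts; just beyond it the deck ends and a nut drops into the catch tray.
- right_mouth (a point): Deck point 5 mm inside the right slot's mouth (fixture x -6, y -55). Rounded corners. Channel 27 mm wide, 15 mm high, roofed by two lips 12 mm thick (top 49 mm above the bench) with an open gap 10 mm wide between them over the slot's middle, all along. One of the two slots, which one varies, hides a loose old nut (same as the new one), its centre at fixture x 14 to 44; the other is empty.
- right_home (a point): Deck point in the right slot (fixture x 47, y -55 mm; axes as the fixture) where a nut's origin is when fully home against the stop: two shoulders at x 58 with a gap 12 mm wide between them. A nut pushed right in ends with its centre at x 47 to 49.
- right_rear (a point): Deck point in the right slot behind the stop (fixture x 68, y -55 mm), in the 12 mm wide gap that runs from the shoulders (x 58) to a back wall (x 78), open above through the roof gap: a thin rod lowered here is behind any nut in the slot.
- right_gate (a point): Deck point in the gate before the right slot (fixture x -54, y -55 mm), 32 mm wide between round posts; just beyond it the deck ends and a nut drops into the catch tray.
- new_nut: New steel hexagon nut, 22 mm across flats, 12 mm high, 35 g, lying flat on the fixture's front ledge, either between the two slots' lines or left of the left slot; origin: centre of its underside, z up. The pick's rod goes into its through bore with about 1.5 mm to spare all round, to drag it about.
- pick: Pick: upright square wooden handle 18 x 18 mm, 52 mm high (plus a 4 mm knob), and below it a straight round steel rod 5 mm thick, 48 mm long; 90 g. Origin: centre of the handle's underside; z up along the handle, x and y square to its faces. It stands in the stand, rod in the hole, handle resting on the stand's top.
- pick_tip (a point): Lower end of the pick's rod, 48 mm below the pick's origin
- pick_stand: Wooden block fixed to the bench, 60 x 60 x 55 mm high, with one upright hole 10 mm wide and 52 mm deep in the middle of its top. Origin: centre of its underside.
- dust_boot: Small black rubber boot, 25 x 36 x 17 mm, on the fixture's front ledge in the other of the two places (between the slots' lines or left of the left slot); origin at its underside. Bystander.
- tape_roll: Black roll of tape, 70 mm across, 19 mm high, on the bench beyond the pick stand; origin: centre of its underside. Bystander.
- paste_tube: Squeeze tube standing on its cap, 44 x 66 x 151 mm high, on the bench behind the fixture, to the right; origin: centre of its underside. Bystander, easily tipped.

How it is judged:
By the outcome, as a careful person would: the job done as asked, in the order asked, and still so for the second after the job is handed in, with the robot touching nothing.
It also fails if it takes over 67 s, if anything falls off the work surface, if the arm or the gripper's body presses on something with over 40 N, if the wrist force passes 120 N, or if a joint passes its speed limit or range.

ROBOT

A 6-joint arm with a two-finger parallel gripper is mounted at the origin on a cart in front of the work surface, level with it; the furniture and walls round the work are solid. World frame = base frame: x ahead of the robot, y to its left, z up, the work surface at z = 0. Lengths are in m, angles in degrees, forces in N, time in s.
With the tool pointing down it reaches from about 0.35 to 0.875 m from the base axis. Payload 4.2 kg.
Tool frame: the origin (TCP) lies midway between the tips of the shut fingers; the grasp point (between the pads) lies 19 mm behind it; z points along the fingers, y is the direction in which the jaws open and shut (so a half turn about z gives the same grasp; the last joint's range is limited). The gripper opens to 87 mm and grips with 3 to 60 N. Pads are 19 mm wide; open, the fingers measure 117 mm over their backs; the gripper's body (75 mm by 190 mm) begins 51 mm behind the grasp point.
Start: joints at [92.109, 22.042, 0.453, 0, -68.411, -14.817], TCP at [0.137, 0.61, 0.223] pointing down, gripper open.
Joint ranges: [-179.83, 179.83], [-69.29, 118.12], [-61.27, 80.66], [-181.25, 117.63], [-171.15, -9.14], [-177.46, 177.46]. Speed limits (degrees/s): [159.86, 159.86, 180, 180, 180, 180].

INTERFACE

Orientations are given as a 3x3 rotation matrix whose columns are the frame's x, y, z axes.
In Python, from station import r gives the robot as it stands.
- The arm moves only by the tool play_rows, never from a script. Its argument "commands" is a list that holds one entry, the list of rows, each a list of 7 numbers: the shift along the world's x, y, z in m, then the turn, a rotation vector about the world's x, y, z in rad, then the closure, from 0 (fully open) to 1 (shut). A call has 1 to 5 rows; each row is the pose to reach, as a shift and turn from the pose commanded when the call began; what a row does not reach only later rows make up. A row lasts 1/10 s, in which the tool goes at most 50 mm and 8.59 degrees, less where a joint would pass 70% of its speed; a pose out of reach is approached as far as the arm can. A call with a gripper value outside its range is refused whole. The fingers move at their own pace and stop on an object; the grip force is fixed at half the most. Time passes only in rows, so rows that repeat a pose let the fingers close. It gives the time, the measured TCP pose, the force and the opening at its end, in the units of the state.
- r.sense(): the state, without advancing time (a new reading comes with each control period).
- r.capture(name): name is "scene" or "top"; returns a dict with "image" (480x640x3 uint8, red, green, blue), "range_z" (480x640 float32, m along the optical axis (not along the pixel's ray), 0 where there is no reading), "intrinsics" (3x3 intrinsics, pixels), "k1" (the pictures are not rectified: a ray, as slopes to the right and down, at radius r is drawn at 1 + k1 r^2 times it, then the intrinsics apply), "extrinsics" (4x4, takes a point from camera to world coordinates). Camera axes: x right, y up, looking along -z (the intrinsics and any distortion apply to the point x, -y, -z); pixel columns grow to the right and rows downward; lengths in m; the calibration is good to about 2 mm. A picture is of the moment at which its call begins.
- r.finish_job(): hands the job in, once; it reports no verdict.
The state is a dict: "time_s": time; "joints": joint angles; "joint_velocities": joint speeds; "effort": joint torques, N m; "tcp_pos": TCP position; "ee_rot": TCP orientation; "wrist_force": force on the tool from outside, world axes, zero at the start; "moment": the same for the moment, N m; "gripper_width": opening from 0.0 (shut) to 1.0 (fully open).
Only numpy, scipy, OpenCV 4.12 (cv2) and the standard library are available. Lean on these libraries where they do the work, as an engineer would, in place of code of your own. Each camera call takes 0.05 s, during which the arm holds its last target. There are 200 camera calls.

## Working session

There is one attempt and no reset: what is moved stays moved. The work goes in short steps, Python scripts to look and compute and a tool call to move; the robot and the scene stay as the last step left them, time stands still between calls to the robot, and variables do not carry over. Pictures are saved under pics/ and viewed, about 8 in all and at most 12, crops included, and the job is handed in when it is done.

Besides the shell and the picture viewer there is one more tool, called after "Request:" by a JSON object that holds its "api" and its "payload", one argument or row to a line. play_rows: Moves the arm, as the interface text tells. Its arguments: {"type":"object","properties":{"commands":{"type":"array","items":{"type":"array","items":{"type":"array","items":{"type":"number"}}}}},"required":["commands"]}

```bash
mkdir -p pics; cat > h.py <<'E'
import numpy as np, cv2
from station import r
def pts(c):
    h,w=c['range_z'].shape; K=c['intrinsics']; u,v=np.meshgrid(np.arange(w),np.arange(h))
    x=(u-K[0,2])/K[0,0]; y=(v-K[1,2])/K[1,1]; a,b=x.copy(),y.copy()
    for _ in range(8):
        s=1+c['k1']*(a*a+b*b); a,b=x/s,y/s
    return a,b
def cloud(c):
    a,b=pts(c); z=c['range_z']; P=np.stack([a*z,-b*z,-z],-1); E=c['extrinsics']
    return P@E[:3,:3].T+E[:3,3]
def plane(c,u,v,h):
    a,b=pts(c); u=int(round(u));v=int(round(v)); E=c['extrinsics']
    d=E[:3,:3]@np.array([a[v,u],-b[v,u],-1]); o=E[:3,3]; return o+d*(h-o[2])/d[2]
def save(n,im): cv2.imwrite('pics/'+n,cv2.cvtColor(im,cv2.COLOR_RGB2BGR))
E
python3 - <<'E'
from h import *
for n in('scene','top'):
    c=r.capture(n); save(n+'0.png',c['image']); np.save(n+'0.npy',c,allow_pickle=True)
    print(n,c['intrinsics'].round(1).tolist(),c['k1'],c['extrinsics'].round(3).tolist())
print(r.sense())
E
```

```text
scene [[449.8, 0.0, 317.4], [0.0, 449.8, 235.6], [0.0, 0.0, 1.0]] -0.11305846839728256 [[0.544, 0.42, -0.727, 0.019], [-0.839, 0.279, -0.467, -0.448], [0.007, 0.864, 0.504, 0.495], [0.0, 0.0, 0.0, 1.0]]
top [[444.6, 0.0, 324.2], [0.0, 444.6, 233.6], [0.0, 0.0, 1.0]] -0.10548143759831903 [[-0.026, 0.998, -0.064, 0.556], [-0.999, -0.024, 0.027, -0.045], [0.025, 0.064, 0.998, 1.04], [0.0, 0.0, 0.0, 1.0]]
{'time_s': 0.1, 'joints': array([ 9.21087071e+01,  2.20875182e+01,  3.87464750e-01, -2.45132357e-02,
       -6.84119488e+01, -1.48154254e+01]), 'joint_velocities': array([-0.02204113, -0.08725636,  0.11929525,  0.06397512,  0.0268393 ,
       -0.12241951]), 'effort': array([-2.37143195e-04, -3.91685951e+01,  1.87936717e+01,  4.23181817e+00,
        1.35178462e-02, -7.84363874e-05]), 'tcp_pos': array([0.1373565 , 0.60916532, 0.22155785]), 'ee_rot': array([[ 9.75474055e-01, -2.20114203e-01, -3.25628815e-04],
       [-2.20114414e-01, -9.75472076e-01, -1.96809001e-03],
       [ 1.15562748e-04,  1.99149634e-03, -9.99998010e-01]]), 'wrist_force': array([ 0.61046248, -0.01201892, -0.92667603]), 'moment': array([-0.03521591,  0.05086031, -0.01583618]), 'gripper_width': 1.0026112599919361}
```

View pics/top0.png

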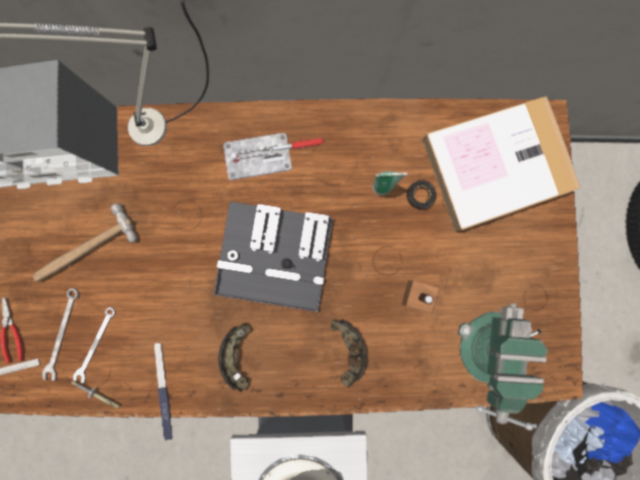

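View pics/scene0.png

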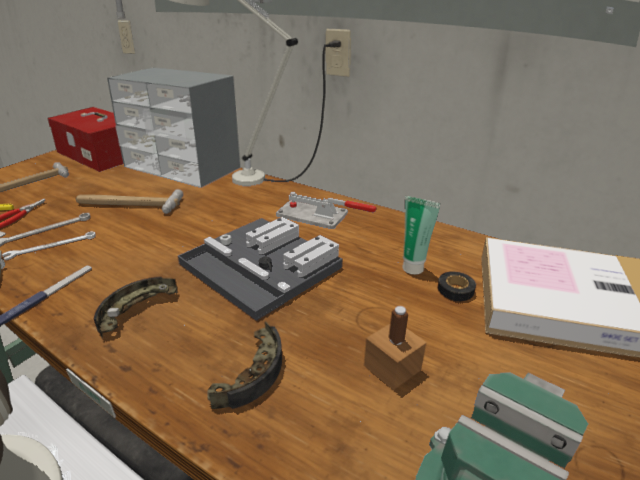

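The top view shows the fixture around (275,257), with the slot lips near (265,230) and (313,235). The new nut is at about (233,255), left of the left slot. The boot is at (287,263), and the pick in its stand at (425,297). The scene view agrees.

```bash
cat > m.py <<'E'
from h import *
c=np.load('top0.npy',allow_pickle=True).item(); im=c['image']; P=cloud(c)
save('crop0.png',cv2.resize(im[190:320,205:345],None,fx=4.5,fy=4.5,interpolation=cv2.INTER_CUBIC))
m=(im.min(2)>150).astype(np.uint8); m[:190]=0;m[320:]=0;m[:,:205]=0;m[:,345:]=0
n,l,s,ce=cv2.connectedComponentsWithStats(m)
for i in range(1,n):
    if s[i,4]<15: continue
    k=l==i; z=np.nanmedian(P[k][:,2]); h=.049 if z>.04 else .030
    ct=cv2.findContours(k.astype(np.uint8),0,1)[0][0]
    R=cv2.minAreaRect(ct); b=np.array([plane(c,*p,h)[:2] for p in cv2.boxPoints(R)])
    print(s[i],z.round(4),'cen',plane(c,*R[0],h).round(4),'box',b.round(4).tolist())
# stand top + pick
d=(P[...,2]>.045)&(P[...,2]<.065); d[:, :395]=0; d[:,450:]=0; d[:270]=0; d[325:]=0
print('stand',d.sum(),P[d].mean(0),P[d].min(0),P[d].max(0))
d=(P[...,2]>.09)&(P[...,2]<.13); d[:, :395]=0; d[:,450:]=0; d[:270]=0; d[325:]=0
print('pick',d.sum(),P[d].mean(0) if d.any() else 0, np.argwhere(d).mean(0),P[d].max(0))
c=np.load('scene0.npy',allow_pickle=True).item(); P=cloud(c); 
reg=np.zeros(P.shape[:2],bool); reg[300:390,355:430]=1
for lo,hi in((.052,.058),(.065,.1),(.1,.109),(.109,.12)):
    d=reg&(P[...,2]>lo)&(P[...,2]<hi); print(lo,d.sum(),P[d].mean(0) if d.any() else 0)
d=reg&(abs(P[...,2]-.055)<.003)
p=(P[d][:,:2]*1e4).astype(np.float32); print('stand rect',cv2.minAreaRect(p))
reg[:]=0; reg[215:290,180:345]=1
d=reg&(abs(P[...,2]-.049)<.003); print('lips scene',P[d].mean(0),d.sum())
save('crop1.png',cv2.resize(c['image'][205:315,175:345],None,fx=4.5,fy=4.5,interpolation=cv2.INTER_CUBIC))
E
python3 m.py
```

```text
[250 204  31  50 998] 0.048 cen [0.635 0.06  0.049] box [[0.5868, 0.0965], [0.6917, 0.0793], [0.6814, 0.0256], [0.5766, 0.0432]]
[299 212  30  49 943] 0.0481 cen [ 0.6145 -0.0467  0.049 ] box [[0.5686, -0.01], [0.6711, -0.0301], [0.6608, -0.0814], [0.5584, -0.0631]]
[227 250  11  11  86] 0.0325 cen [0.5769 0.1381 0.03  ] box [[0.5773, 0.1541], [0.5928, 0.1379], [0.5766, 0.1222], [0.5611, 0.1384]]
[217 260  36  13 288] 0.0286 cen [0.5519 0.1339 0.03  ] box [[0.5483, 0.175], [0.5686, 0.1725], [0.5532, 0.0908], [0.5352, 0.0956]]
[265 268  36  13 280] 0.0287 cen [0.5313 0.0255 0.03  ] box [[0.53, 0.0663], [0.5479, 0.0614], [0.5324, -0.0175], [0.5145, -0.0126]]
[313 276  11   9  72] 0.0284 cen [ 0.5156 -0.0556  0.03  ] box [[0.5115, -0.0419], [0.5272, -0.0468], [0.5198, -0.0693], [0.5042, -0.0621]]
stand 630 [ 0.47305523 -0.28369405  0.05422724] [ 0.43578836 -0.32283495  0.04559116] [ 0.50836108 -0.24863112  0.06401421]
pick 84 [ 0.47269624 -0.28426431  0.105583  ] [298.58333333 426.98809524] [ 0.48219557 -0.27547555  0.11206131]
0.052 1047 [ 0.46495265 -0.29197816  0.05434916]
0.065 331 [ 0.46561497 -0.29105017  0.08275464]
0.1 110 [ 0.46654598 -0.29017792  0.10445335]
0.109 53 [ 0.47065007 -0.28887605  0.10982053]
stand rect ((4715.1123046875, -2888.335693359375), (622.8521118164062, 620.3718872070312), 72.74429321289062)
lips scene [ 0.62358129 -0.00365691  0.04838302] 1261
```

View pics/crop0.png

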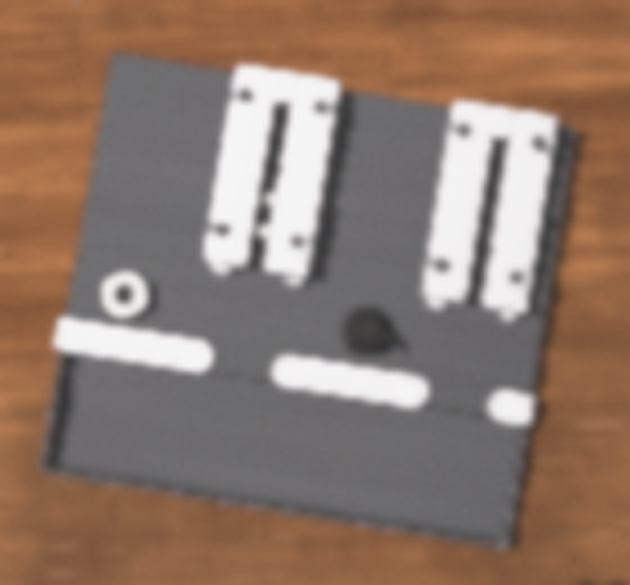

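View pics/crop1.png

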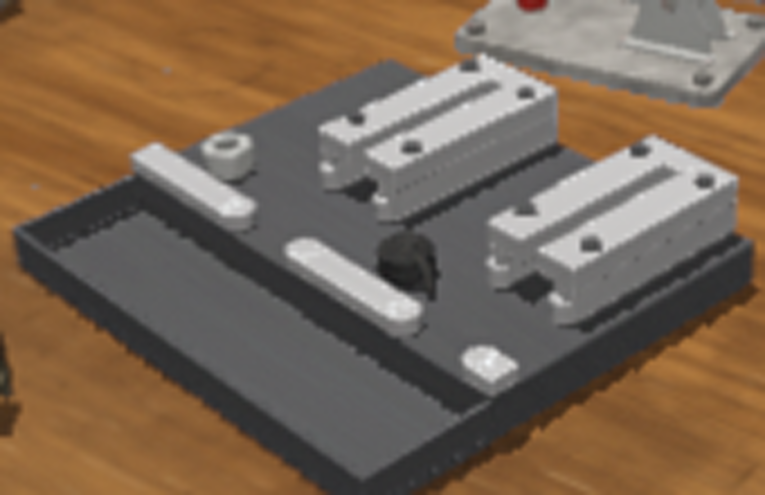

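The crops show the new nut at crop (125,294), left of the left slot, and the boot between the slot lines. Something bright with a dark bore sits in the left slot's roof gap, around crop (265,213), so the old nut is probably there. The right gap looks evenly dark. I'll check the handle's yaw and this spot, and start moving at the same time.

```bash
cat > f.py <<'E'
from h import *
a=np.radians(-10.8); O=np.array([.585,.0145]); ex=np.array([np.cos(a),np.sin(a)]); ey=np.array([-ex[1],ex[0]])
def W(x,y): return O+ex*x/1e3+ey*y/1e3
def F(p): d=(np.asarray(p)[:2]-O)*1e3; return np.array([d@ex,d@ey]).round(1)
E
python3 - <<'E'
from f import *
c=np.load('top0.npy',allow_pickle=True).item(); P=cloud(c); g=c['image'].mean(2)
for s in(55,-55):
  for x in range(0,78,4):
    w=np.r_[W(x,s),.036]; q=np.linalg.inv(c['extrinsics'])@np.r_[w,1]; a,b=q[0]/-q[2],-q[1]/-q[2]
    k=1+c['k1']*(a*a+b*b); K=c['intrinsics']; u=K[0,0]*a*k+K[0,2]; v=K[1,1]*b*k+K[1,2]
    row=cv2.getRectSubPix(g.astype(np.float32),(7,1),(float(u),float(v)))[0]
    print(s,x,round(u,1),round(v,1),row.astype(int).tolist(),P[round(v),round(u),2].round(3))
c=np.load('scene0.npy',allow_pickle=True).item(); P=cloud(c)
d=np.zeros(P.shape[:2],bool); d[300:390,355:430]=1; d&=(P[...,2]>.062)&(P[...,2]<.104)
p=P[d][:,:2]; print(d.sum()); print(cv2.minAreaRect((p*1e4).astype(np.float32)))
save('pick.png',cv2.resize(np.hstack([c['image'][295:395,350:440],np.load('top0.npy',allow_pickle=True).item()['image'][250:350,380:470]]),None,fx=4.4,fy=4.4,interpolation=cv2.INTER_CUBIC))
E
```

```text
55 0 262.2 246.1 [209, 141, 83, 86, 142, 210, 239] 0.023
55 4 262.5 244.3 [198, 129, 80, 91, 151, 213, 240] 0.021
55 8 262.8 242.6 [191, 129, 111, 140, 191, 229, 241] 0.023
55 12 263.1 240.8 [211, 162, 167, 206, 227, 237, 243] 0.035
55 16 263.4 239.1 [207, 151, 122, 140, 181, 224, 241] 0.024
55 20 263.7 237.3 [191, 124, 84, 101, 165, 221, 241] 0.018
55 24 264.0 235.6 [203, 136, 100, 129, 191, 232, 243] 0.024
55 28 264.3 233.9 [212, 163, 151, 189, 223, 237, 242] 0.037
55 32 264.6 232.1 [198, 142, 123, 147, 191, 228, 242] 0.023
55 36 264.9 230.4 [197, 129, 85, 102, 167, 224, 241] 0.02
55 40 265.2 228.6 [207, 137, 83, 93, 150, 213, 239] 0.016
55 44 265.5 226.9 [200, 130, 80, 87, 140, 203, 236] 0.019
55 48 265.8 225.2 [195, 127, 82, 100, 166, 223, 241] 0.022
55 52 266.1 223.4 [212, 142, 83, 95, 158, 222, 241] 0.02
55 56 266.4 221.7 [205, 136, 84, 93, 152, 215, 241] 0.023
55 60 266.7 220.0 [194, 126, 83, 98, 163, 221, 241] 0.02
55 64 267.0 218.2 [209, 136, 81, 94, 160, 223, 241] 0.021
55 68 267.3 216.5 [209, 141, 85, 91, 150, 215, 241] 0.022
55 72 267.6 214.8 [196, 127, 83, 99, 162, 220, 
[... 667 characters left out ...]
5 40 313.1 236.6 [216, 161, 100, 83, 128, 193, 232] 0.023
-55 44 313.4 234.8 [220, 171, 109, 88, 124, 183, 225] 0.022
-55 48 313.7 233.1 [223, 166, 99, 78, 116, 182, 226] 0.021
-55 52 314.0 231.4 [220, 158, 93, 76, 123, 195, 234] 0.02
-55 56 314.3 229.6 [217, 167, 105, 84, 122, 185, 228] 0.023
-55 60 314.6 227.9 [224, 172, 105, 83, 118, 181, 225] 0.023
-55 64 314.9 226.1 [222, 160, 93, 76, 119, 190, 231] 0.019
-55 68 315.2 224.4 [216, 162, 101, 81, 124, 191, 231] 0.021
-55 72 315.5 222.7 [221, 173, 111, 92, 128, 185, 226] 0.022
-55 76 315.7 220.9 [225, 177, 131, 121, 147, 196, 229] 0.019
401
((4658.53662109375, -2902.099365234375), (132.35708618164062, 232.9249267578125), 13.951423645019531)
```

View pics/pick.png

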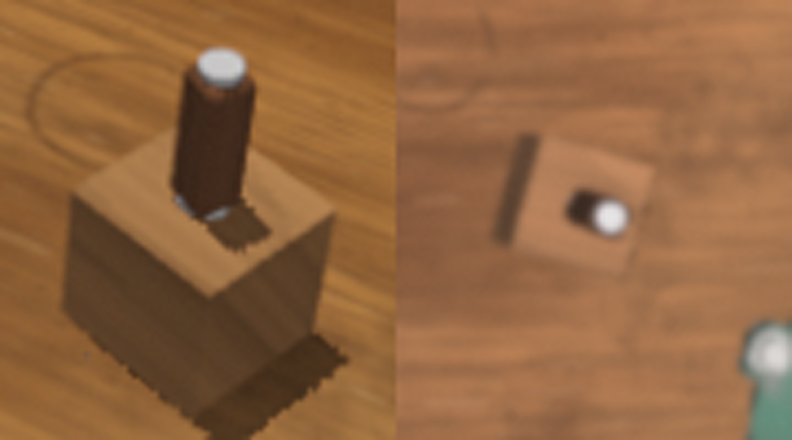

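Request:
{"api": "play_rows", "payload": {
  "commands": [
    [[0.05,-0.03,0,0,0,0,0],[0.09,-0.06,0,0,0,0,0],[0.13,-0.1,0,0,0,0,0],[0.17,-0.14,0,0,0,0,0],[0.2,-0.18,0,0,0,0,0]]
  ]
}}

```text
time_s: 0.6
tcp_pos: [0.3252, 0.4444, 0.222]
ee_rot: [[0.976, -0.22, -0.0], [-0.22, -0.976, -0.001], [-0.0, 0.001, -1.0]]
wrist_force: [0.1, -0.5, 0.3]
gripper_width: 1.0
```

Request:
{"api": "play_rows", "payload": {
  "commands": [
    [[0.02,-0.045,0,0,0,0,0],[0.04,-0.09,0,0,0,0,0],[0.06,-0.135,0,0,0,0,0],[0.08,-0.18,0,0,0,0,0],[0.1,-0.22,0,0,0,0,0]]
  ]
}}

```text
time_s: 1.1
tcp_pos: [0.4241, 0.2237, 0.2224]
ee_rot: [[0.975, -0.22, -0.0], [-0.22, -0.975, -0.0], [-0.0, 0.0, -1.0]]
wrist_force: [1.7, -0.0, -0.2]
gripper_width: 0.997
```

The left gap reads nut-top height at fixture x 12 and 28, with a dark bore at x≈20, so the old nut is at left x≈20. The right gap is dark all along. The handle shows two faces at about the stand's yaw (-18°). In the combined crop the knob is at (610,216) and the stand top's centre at about (584,203).

```bash
python3 - <<'E'
from f import *
c=np.load('top0.npy',allow_pickle=True).item()
def S(c,u,v,h):
    return np.mean([plane(c,u+a,v+b,h) for a in(0,) for b in(0,)],0)
print('knob',plane(c,428.6,299.1,.111),'stand',plane(c,422.7,296.1,.055))
s=np.load('scene0.npy',allow_pickle=True).item()
print('knob scene',plane(s,350+220/4.4,295+66/4.4,.111))
cs=[(75,195),(180,128),(335,212),(210,295)]
q=[plane(s,350+x/4.4,295+y/4.4,.055)[:2] for x,y in cs]; print('stand scene',np.round(q,4).tolist(),np.mean(q,0))
# new nut, both cams, hsv-ish bright mask
for c,(u0,u1,v0,v1) in((c,(222,242,246,268)),(s,(216,234,230,246))):
    g=c['image'].mean(2); m=np.zeros(g.shape); m[v0:v1,u0:u1]=1
    print('nutpx',(np.argwhere((g>150)&(m>0)).mean(0)))
# old nut estimate, fixture points through scene cam: fence centres
E
```

```text
knob [ 0.47214576 -0.28717125  0.111     ] stand [ 0.47422617 -0.28836558  0.055     ]
knob scene [ 0.46911156 -0.29009054  0.111     ]
stand scene [[0.4509, -0.2542], [0.4981, -0.2692], [0.4883, -0.3276], [0.4342, -0.3094]] [ 0.46786595 -0.29011605]
nutpx [260.46534653 231.17821782]
nutpx [239.8        222.18333333]
```

Request:
{"api": "play_rows", "payload": {
  "commands": [
    [[0.01,-0.045,0,0,0,-0.045,0],[0.02,-0.09,0,0,0,-0.09,0],[0.03,-0.135,0,0,0,-0.09,0],[0.04,-0.18,0,0,0,-0.09,0],[0.045,-0.225,0,0,0,-0.09,0]]
  ]
}}

```text
time_s: 1.6
tcp_pos: [0.4691, -0.0008, 0.2224]
ee_rot: [[0.952, -0.307, -0.0], [-0.307, -0.952, -0.0], [-0.0, 0.0, -1.0]]
wrist_force: [0.1, -0.3, -0.0]
gripper_width: 0.996
```

Request:
{"api": "play_rows", "payload": {
  "commands": [
    [[0,-0.045,0,0,0,0,0],[0,-0.09,0,0,0,0,0],[0,-0.135,0,0,0,0,0],[0,-0.18,0,0,0,0,0],[0.003,-0.225,0,0,0,0,0]]
  ]
}}

```text
time_s: 2.1
tcp_pos: [0.4713, -0.2257, 0.2224]
ee_rot: [[0.952, -0.307, -0.0], [-0.307, -0.952, 0.0], [-0.001, -0.0, -1.0]]
wrist_force: [1.2, 0.5, 0.0]
gripper_width: 0.998
```

Request:
{"api": "play_rows", "payload": {
  "commands": [
    [[0,-0.04,0,0,0,0,0],[0,-0.062,-0.03,0,0,0,0],[0,-0.062,-0.075,0,0,0,0],[0,-0.062,-0.12,0,0,0,0],[0,-0.062,-0.152,0,0,0,0]]
  ]
}}

```text
time_s: 2.6
tcp_pos: [0.47, -0.2857, 0.0674]
ee_rot: [[0.951, -0.308, -0.004], [-0.308, -0.951, 0.002], [-0.004, -0.0, -1.0]]
wrist_force: [-0.1, 0.1, 0.3]
gripper_width: 1.001
```

Request:
{"api": "play_rows", "payload": {
  "commands": [
    [[0,0,0,0,0,0,1],[0,0,0,0,0,0,1],[0,0,0,0,0,0,1],[0,0,0,0,0,0,1],[0,0,0,0,0,0,1]]
  ]
}}

```text
time_s: 3.1
tcp_pos: [0.473, -0.2862, 0.0722]
ee_rot: [[0.952, -0.307, 0.003], [-0.307, -0.952, -0.001], [0.003, -0.0, -1.0]]
wrist_force: [0.2, -0.4, 0.4]
gripper_width: 0.631
```

Request:
{"api": "play_rows", "payload": {
  "commands": [
    [[0,0,0,0,0,0,1],[0,0,0,0,0,0,1],[0,0,0,0,0,0,1]]
  ]
}}

```text
time_s: 3.4
tcp_pos: [0.4721, -0.286, 0.0708]
ee_rot: [[0.952, -0.307, 0.0], [-0.307, -0.952, -0.0], [0.0, -0.0, -1.0]]
wrist_force: [-0.6, 0.4, 0.1]
gripper_width: 0.357
```

Request:
{"api": "play_rows", "payload": {
  "commands": [
    [[0,0,0,0,0,0,1],[0,0,0,0,0,0,1],[0,0,0,0,0,0,1],[0,0,0,0,0,0,1]]
  ]
}}

```text
time_s: 3.8
tcp_pos: [0.4721, -0.286, 0.0705]
ee_rot: [[0.952, -0.307, 0.0], [-0.307, -0.952, -0.0], [0.0, 0.0, -1.0]]
wrist_force: [0.7, -0.3, -0.0]
gripper_width: 0.228
```

```bash
python3 - <<'E'
from f import *
s=r.sense(); print(s['tcp_pos'],s['wrist_force'],s['moment'],s['gripper_width'])
c=r.capture('scene'); save('grip.png',cv2.resize(c['image'][270:400,340:450],None,fx=4,fy=4,interpolation=cv2.INTER_CUBIC))
E
```

```text
[ 0.47213026 -0.28600971  0.07054842] [ 0.74708679 -0.33135654 -0.01449664] [-0.05093129 -0.02235807 -0.00985025] 0.22826839808714292
```

View pics/grip.png

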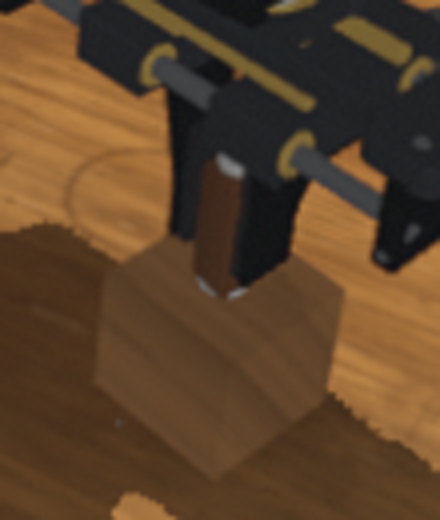

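Request:
{"api": "play_rows", "payload": {
  "commands": [
    [[0,0,0,0,0,0,1],[0,0,0.02,0,0,0,1],[0,0,0.05,0,0,0,1],[0,0,0.08,0,0,0,1],[0,0,0.1,0,0,0,1]]
  ]
}}

```text
time_s: 4.35
tcp_pos: [0.4724, -0.2861, 0.1724]
ee_rot: [[0.952, -0.307, 0.002], [-0.307, -0.952, -0.001], [0.002, 0.0, -1.0]]
wrist_force: [-0.4, -0.1, -0.9]
gripper_width: 0.224
```

Request:
{"api": "play_rows", "payload": {
  "commands": [
    [[0.016,0.04,0,0,0,0,1],[0.032,0.08,0,0,0,0,1],[0.048,0.12,0,0,0,0,1],[0.064,0.16,0,0,0,0,1],[0.08,0.2,0,0,0,0,1]]
  ]
}}

```text
time_s: 4.85
tcp_pos: [0.5519, -0.0843, 0.1702]
ee_rot: [[0.952, -0.307, -0.001], [-0.307, -0.952, 0.0], [-0.001, 0.0, -1.0]]
wrist_force: [1.3, -0.5, -0.8]
gripper_width: 0.225
```

Request:
{"api": "play_rows", "payload": {
  "commands": [
    [[0.016,0.04,0,0,0,0,1],[0.032,0.08,0,0,0,0,1],[0.048,0.12,-0.02,0,0,0,1],[0.063,0.151,-0.034,0,0,0,1],[0.063,0.151,-0.034,0,0,0,1]]
  ]
}}

```text
time_s: 5.35
tcp_pos: [0.6148, 0.0685, 0.1332]
ee_rot: [[0.953, -0.303, -0.004], [-0.303, -0.953, -0.001], [-0.004, 0.002, -1.0]]
wrist_force: [-0.8, -0.6, -0.6]
gripper_width: 0.227
```

```bash
python3 - <<'E'
from f import *
s=r.sense(); print(s['tcp_pos'],s['wrist_force'],s['gripper_width'])
for n in('scene','top'):
    c=r.capture(n); np.save(n+'1.npy',c,allow_pickle=True)
    if n=='scene': save('tip1.png',cv2.resize(c['image'][180:300,200:360],None,fx=5,fy=5,interpolation=cv2.INTER_CUBIC))
E
```

```text
[0.61478205 0.06847718 0.13315729] [-0.7892016  -0.60727988 -0.6478321 ] 0.22741280269358002
```

View pics/tip1.png

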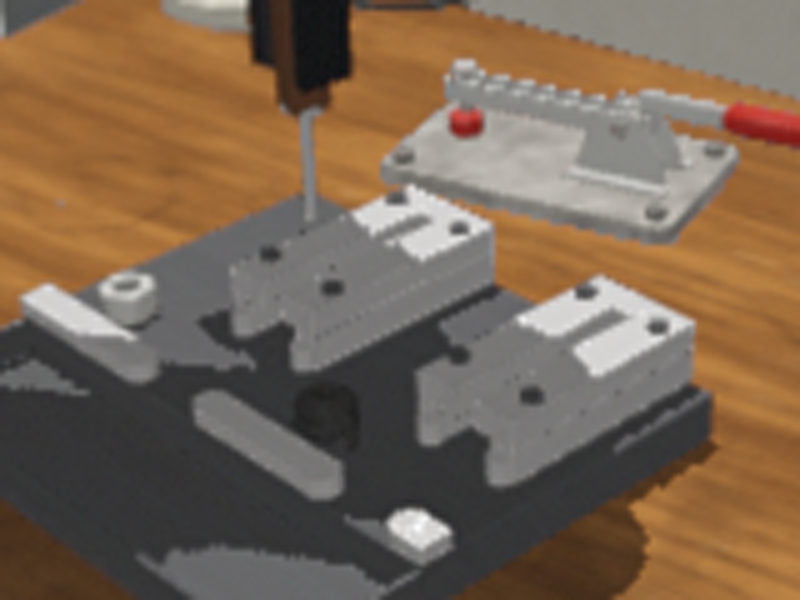

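The rod's tip is at crop (308,220), which is full-image (261.6,224). The tip still looks off to the left of the left slot. The rear end of the left gap is at about crop (425,218).

```bash
cat >> f.py <<'E'
def proj(c,w):
    q=np.linalg.inv(c['extrinsics'])@np.r_[w,1]; a,b=q[0]/-q[2],-q[1]/-q[2]
    k=1+c['k1']*(a*a+b*b); K=c['intrinsics']; return np.array([K[0,0]*a*k+K[0,2],K[1,1]*b*k+K[1,2]])
E
python3 - <<'E'
from f import *
s=r.sense(); print(s['tcp_pos']); c=np.load('scene1.npy',allow_pickle=True).item()
p=s['tcp_pos']-[0,0,.0635]
cr=lambda w:((proj(c,w)-[200,180])*5).round(1)
print('tip seen',plane(c,261.6,224,p[2]),'tip pred crop',cr(p), 'origin',cr(p+[0,0,.048]))
for nm,x,y,z in(('nut',-31,119.5,.034),('L slot end',78,55,.049),('L mouth gap',-11,55,.049),('Lcorner far',92,55+29,.049),('R slot end',78,-55,.049),('Rblock cornerFR',92,-55-25,.049),('post midfence',-54.5,0,.03)):
    print(nm,cr(np.r_[W(x,y),z]))
E
```

```text
[0.61438988 0.06558541 0.13528887]
tip seen [0.60772846 0.0593835  0.07178887] tip pred crop [308.4 209. ] origin [301.6  99.2]
nut [117.8 280.6]
L slot end [420.9 209.6]
L mouth gap [253.4 287.3]
Lcorner far [399.  175.8]
R slot end [614.2 304.8]
Rblock cornerFR [686.7 314.8]
post midfence [259.2 427.3]
```

Scene-camera residuals for the tip (+5,+5 px in the crop) match those of the fixture (about +6,+7), so the kinematics and my fixture frame agree to about 1 mm. The tip is now over left x 19, y 55.7, so I'll lower it into the old nut's bore.

Request:
{"api": "play_rows", "payload": {
  "commands": [
    [[0.001,0,0,0,0,0,1],[0.001,0,-0.02,0,0,0,1],[0.001,0,-0.027,0,0,0,1],[0.001,0,-0.031,0,0,0,1],[0.001,0,-0.034,0,0,0,1]]
  ]
}}

```text
time_s: 5.95
tcp_pos: [0.6162, 0.0644, 0.1029]
ee_rot: [[0.952, -0.307, 0.001], [-0.307, -0.952, -0.0], [0.001, -0.0, -1.0]]
wrist_force: [-0.0, -0.6, -1.7]
gripper_width: 0.225
```

Request:
{"api": "play_rows", "payload": {
  "commands": [
    [[0,0,-0.004,0,0,0,1],[0,0,-0.008,0,0,0,1],[0,0,-0.01,0,0,0,1],[0,0,-0.011,0,0,0,1],[0,0,-0.011,0,0,0,1]]
  ]
}}

```text
time_s: 6.45
tcp_pos: [0.616, 0.0651, 0.0915]
ee_rot: [[0.952, -0.307, -0.0], [-0.307, -0.952, -0.0], [-0.0, 0.0, -1.0]]
wrist_force: [0.2, 0.5, -1.5]
gripper_width: 0.226
```

Request:
{"api": "play_rows", "payload": {
  "commands": [
    [[0,0,-0.003,0,0,0,1],[-0.0049,0.0009,-0.003,0,0,0,1],[-0.0098,0.0019,-0.003,0,0,0,1],[-0.0147,0.0028,-0.003,0,0,0,1],[-0.0196,0.0037,-0.003,0,0,0,1]]
  ]
}}

```text
time_s: 6.95
tcp_pos: [0.5959, 0.0689, 0.0887]
ee_rot: [[0.952, -0.307, 0.0], [-0.307, -0.952, 0.0], [0.0, -0.0, -1.0]]
wrist_force: [0.0, 0.1, -0.8]
gripper_width: 0.228
```

Request:
{"api": "play_rows", "payload": {
  "commands": [
    [[-0.0069,0.0013,0,0,0,0,1],[-0.0138,0.0026,0,0,0,0,1],[-0.0206,0.0039,0,0,0,0,1],[-0.0275,0.0052,0,0,0,0,1],[-0.0344,0.0066,0,0,0,0,1]]
  ]
}}

```text
time_s: 7.45
tcp_pos: [0.5615, 0.0755, 0.0887]
ee_rot: [[0.952, -0.307, 0.0], [-0.307, -0.952, 0.0], [0.0, -0.0, -1.0]]
wrist_force: [-0.1, 0.0, -1.2]
gripper_width: 0.221
```

```bash
python3 - <<'E'
from f import *
s=r.sense(); print(s['tcp_pos'],F(s['tcp_pos']),s['wrist_force'],s['gripper_width'])
c=r.capture('scene'); save('tip2.png',cv2.resize(c['image'][190:310,180:340],None,fx=5,fy=5,interpolation=cv2.INTER_CUBIC))
E
```

```text
[0.56149826 0.07547803 0.08866337] [-34.5  55.5] [-0.09589575  0.0046818  -1.19469073] 0.22056868218543674
```

View pics/tip2.png

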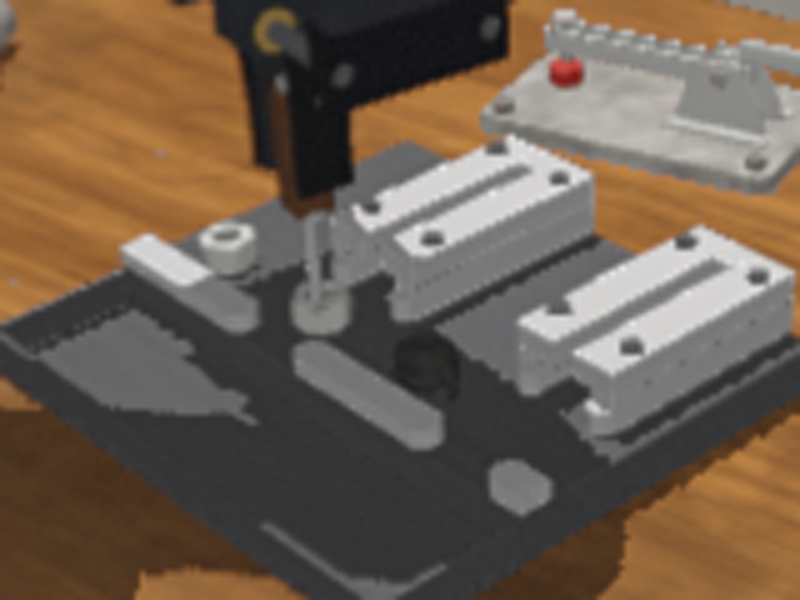

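The old nut is on the rod, out on the ledge in front of the left gate (crop 320,305). I'll drag it on into the tray.

Request:
{"api": "play_rows", "payload": {
  "commands": [
    [[-0.0079,0.0013,0,0,0,0,1],[-0.0157,0.0026,0,0,0,0,1],[-0.0246,0.0043,0,0,0,0,1],[-0.0344,0.0062,0,0,0,0,1],[-0.0442,0.0081,0,0,0,0,1]]
  ]
}}

```text
time_s: 8.0
tcp_pos: [0.5166, 0.0835, 0.0884]
ee_rot: [[0.952, -0.307, -0.001], [-0.307, -0.952, -0.0], [-0.001, 0.0, -1.0]]
wrist_force: [-1.0, 0.4, -0.4]
gripper_width: 0.223
```

Request:
{"api": "play_rows", "payload": {
  "commands": [
    [[-0.005,0.001,0,0,0,0,1],[-0.0098,0.0019,0,0,0,0,1],[-0.0098,0.0019,0,0,0,0,1],[-0.0098,0.0019,0.01,0,0,0,1],[-0.0098,0.0019,0.03,0,0,0,1]]
  ]
}}

```text
time_s: 8.5
tcp_pos: [0.5074, 0.0849, 0.1181]
ee_rot: [[0.952, -0.307, -0.003], [-0.307, -0.952, -0.001], [-0.002, 0.002, -1.0]]
wrist_force: [0.8, -0.2, -0.5]
gripper_width: 0.224
```

Request:
{"api": "play_rows", "payload": {
  "commands": [
    [[0.02,0.015,0.02,0,0,0,1],[0.04,0.03,0.03,0,0,0,1],[0.06,0.044,0.03,0,0,0,1],[0.0675,0.0514,0.01,0,0,0,1],[0.0675,0.0514,0.01,0,0,0,1]]
  ]
}}

```text
time_s: 9.0
tcp_pos: [0.5754, 0.137, 0.1266]
ee_rot: [[0.952, -0.307, -0.004], [-0.307, -0.952, -0.001], [-0.003, 0.002, -1.0]]
wrist_force: [-1.1, -0.2, -0.8]
gripper_width: 0.228
```

```bash
python3 - <<'E'
from f import *
s=r.sense(); print(s['tcp_pos'],F(s['tcp_pos']),s['wrist_force'],s['gripper_width'])
c=r.capture('scene'); np.save('scene3.npy',c,allow_pickle=True); save('tip3.png',cv2.resize(c['image'][190:310,180:340],None,fx=5,fy=5,interpolation=cv2.INTER_CUBIC))
p=s['tcp_pos']-[0,0,.0635]; print('pred tip crop',((proj(c,p)-[180,190])*5).round(1),'pred nut',((proj(c,np.r_[W(-31,119.5),.034])-[180,190])*5).round(1))
E
```

```text
[0.57535917 0.1370441  0.12659878] [-32.4 118.6] [-1.12108059 -0.16791771 -0.79067311] 0.22786039932923136
pred tip crop [209.2 169.9] pred nut [217.8 230.6]
```

View pics/tip3.png

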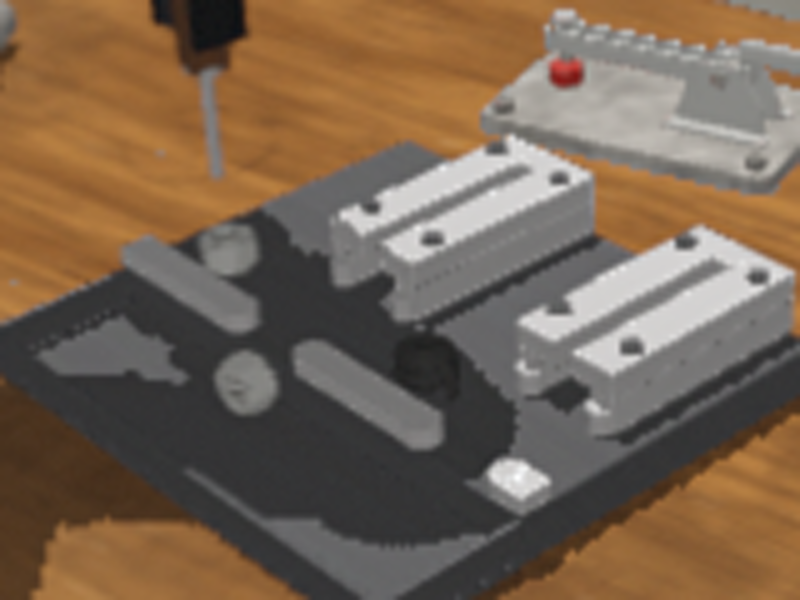

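The old nut lies in the tray at crop (246,383). The tip is up over the new nut, at crop (215,178), and the nut's bore is at about (230,236). I'll refine the nut position relative to the tip.

```bash
python3 - <<'E'
from f import *
t=np.load('top0.npy',allow_pickle=True).item(); g=t['image'].mean(2)
w=np.clip(g-120,0,80); w[:, :224]=0; w[:,241:]=0; w[:248]=0; w[261:]=0
n,l,s,_=cv2.connectedComponentsWithStats((w>20).astype(np.uint8)); 
for i in range(1,n):
    if s[i,4]>20:
        ct=cv2.findContours((l==i).astype(np.uint8),0,1)[0][0]; (u,v),rad=cv2.minEnclosingCircle(ct)
        m=np.zeros(g.shape,np.uint8); cv2.drawContours(m,[cv2.convexHull(ct)],0,1,-1)
        q=np.argwhere(m)[:,::-1].mean(0); print('top nut',s[i],u,v,rad,q)
        for h in(.034,):
            p0=plane(t,np.floor(q[0]),np.floor(q[1]),h); p1=plane(t,np.floor(q[0])+1,np.floor(q[1])+1,h); print(p0+(p1-p0)*np.r_[q[1]%1,q[0]%1,0])
print(g[248:263,225:242].astype(int))
s=np.load('scene0.npy',allow_pickle=True).item(); gs=s['image'].mean(2); print(gs[232:248,217:233].astype(int))
print('pred bore scene',proj(s,np.r_[W(-31,119.5),.034]))
c=np.load('scene3.npy',allow_pickle=True).item(); q=(180+246/5,190+383/5)
for h in(.01,.016): print('old',F(plane(c,*q,h)))
P=cloud(c); print(P[264:272,226:234,2].round(3))
E
```

```text
top nut [227 250  11  11  93] 231.79507446289062 254.72950744628906 5.713223934173584 [231.89320388 254.91262136]
[0.57704675 0.13763074 0.034     ]
[[112 111 111 112 113 112 113 113 112 112 111 112 112 111 111 111 109]
 [112 112 111 111 112 117 123 127 127 121 115 113 111 112 112 112 112]
 [111 111 112 116 127 149 170 183 183 168 142 119 110 111 112 112 111]
 [111 111 120 144 179 208 223 228 229 222 196 148 116 108 109 110 111]
 [111 115 142 192 225 231 227 222 226 233 228 192 133 103 102 106 109]
 [112 121 164 222 236 224 189 163 176 216 232 218 157 101  91 102 108]
 [111 121 173 227 233 199 133 103 125 186 229 227 175 104  83 100 109]
 [111 120 170 223 226 181 113  85 114 174 227 231 184 108  83  99 109]
 [111 119 165 221 228 196 136 107 131 190 232 232 183 105  82  98 109]
 [112 118 154 212 231 224 196 175 187 218 233 223 163  97  82  99 109]
 [111 114 133 181 223 234 233 227 227 228 220 183 126  83  85 100 108]
 [112 112 117 140 183 217 228 228 222 204 168 125  94  87  98 106 108]
 [126 123 120 119 135 160 177 177 165 140 112  96  96 102 107 110 110]
 [187 177 160 143 134 133 13
[... 976 characters left out ...]
  90  93]
 [199 198 199 199 199 194 166 121  86  66  57  58  80  93  95  95]
 [200 198 198 198 199 200 198 199 169 120  94  88  92  94  96  95]
 [198 202 199 198 198 199 200 202 197 184 145 106  93  93  93  95]]
pred bore scene [223.55772606 236.11711772]
old [-70.8  51.2]
old [-75.8  43.7]
[[0.023 0.025 0.023 0.024 0.023 0.022 0.02  0.021]
 [0.021 0.022 0.022 0.021 0.021 0.021 0.02  0.019]
 [0.013 0.02  0.02  0.021 0.019 0.02  0.017 0.018]
 [0.012 0.011 0.018 0.019 0.019 0.018 0.017 0.016]
 [0.495 0.008 0.014 0.018 0.015 0.015 0.016 0.016]
 [0.008 0.007 0.007 0.014 0.015 0.015 0.014 0.012]
 [0.008 0.007 0.011 0.012 0.011 0.012 0.01  0.007]
 [0.006 0.006 0.009 0.01  0.011 0.009 0.005 0.003]]
```

Request:
{"api": "play_rows", "payload": {
  "commands": [
    [[0.0015,0.0003,0,0,0,0,1],[0.0015,0.0003,-0.015,0,0,0,1],[0.0015,0.0003,-0.024,0,0,0,1],[0.0015,0.0003,-0.026,0,0,0,1],[0.0015,0.0003,-0.026,0,0,0,1]]
  ]
}}

```text
time_s: 9.55
tcp_pos: [0.577, 0.1368, 0.1027]
ee_rot: [[0.952, -0.307, -0.0], [-0.307, -0.952, -0.0], [-0.0, 0.0, -1.0]]
wrist_force: [0.3, -0.8, -0.9]
gripper_width: 0.221
```

Request:
{"api": "play_rows", "payload": {
  "commands": [
    [[0,0,-0.003,0,0,0,1],[0,0,-0.005,0,0,0,1],[0,0,-0.007,0,0,0,1],[0,0,-0.008,0,0,0,1],[0,0,-0.008,0,0,0,1]]
  ]
}}

```text
time_s: 10.05
tcp_pos: [0.5769, 0.137, 0.0944]
ee_rot: [[0.952, -0.307, -0.0], [-0.307, -0.952, -0.0], [-0.0, 0.0, -1.0]]
wrist_force: [0.1, 0.1, -1.4]
gripper_width: 0.227
```

Request:
{"api": "play_rows", "payload": {
  "commands": [
    [[0,0,-0.003,0,0,0,1],[0,0,-0.0055,0,0,0,1],[-0.0019,-0.0098,-0.0055,0,0,0,1],[-0.0037,-0.0196,-0.0055,0,0,0,1],[-0.0056,-0.0295,-0.0055,0,0,0,1]]
  ]
}}

```text
time_s: 10.55
tcp_pos: [0.5711, 0.1065, 0.089]
ee_rot: [[0.952, -0.307, -0.0], [-0.307, -0.952, -0.0], [-0.0, 0.0, -1.0]]
wrist_force: [1.2, -0.4, -0.9]
gripper_width: 0.223
```

Request:
{"api": "play_rows", "payload": {
  "commands": [
    [[-0.0019,-0.0098,0,0,0,0,1],[-0.0037,-0.0196,0,0,0,0,1],[-0.0056,-0.0295,0,0,0,0,1],[-0.0065,-0.0341,0,0,0,0,1],[-0.0065,-0.0341,0,0,0,0,1]]
  ]
}}

```text
time_s: 11.05
tcp_pos: [0.5648, 0.0726, 0.0891]
ee_rot: [[0.951, -0.308, -0.0], [-0.308, -0.951, -0.0], [-0.0, 0.0, -1.0]]
wrist_force: [-0.3, 1.0, -1.5]
gripper_width: 0.223
```

```bash
python3 - <<'E'
from f import *
s=r.sense(); print(s['tcp_pos'],F(s['tcp_pos']),s['wrist_force'],s['gripper_width'])
c=r.capture('scene'); save('tip4.png',cv2.resize(c['image'][190:310,180:340],None,fx=5,fy=5,interpolation=cv2.INTER_CUBIC))
E
```

```text
[0.56478234 0.07262033 0.08913758] [-30.8  53.3] [-0.31205465  0.97144094 -1.49102318] 0.22271304621198015
```

View pics/tip4.png

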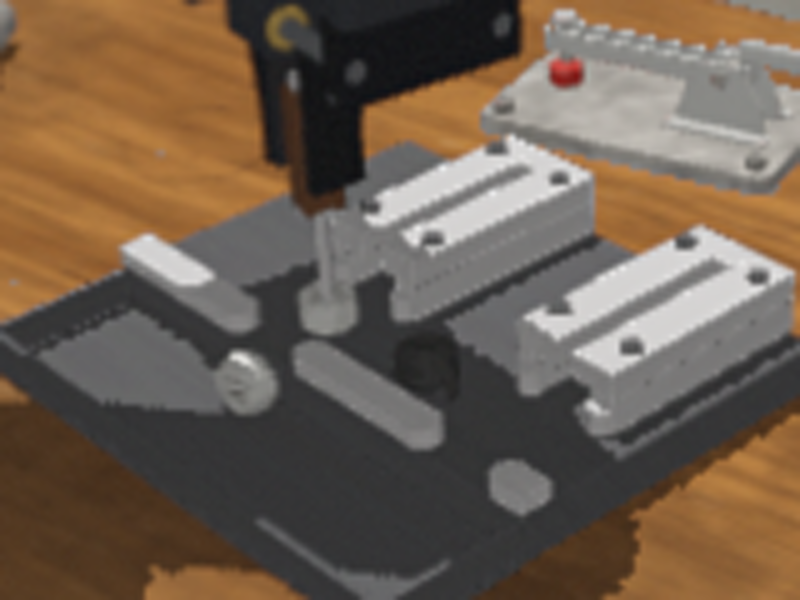

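The new nut is on the rod in front of the left mouth, at crop (328,305). The old nut leans against the tray's rear wall at (246,383). I'll slide the new nut in.

Request:
{"api": "play_rows", "payload": {
  "commands": [
    [[0.0061,-0.0001,0,0,0,0,1],[0.0122,-0.0003,0,0,0,0,1],[0.0181,-0.0014,0,0,0,0,1],[0.0239,-0.0025,0,0,0,0,1],[0.0298,-0.0037,0,0,0,0,1]]
  ]
}}

```text
time_s: 11.6
tcp_pos: [0.5953, 0.0698, 0.0889]
ee_rot: [[0.952, -0.307, -0.0], [-0.307, -0.952, -0.0], [-0.0, 0.0, -1.0]]
wrist_force: [-1.1, 1.0, -1.8]
gripper_width: 0.225
```

Request:
{"api": "play_rows", "payload": {
  "commands": [
    [[0.0079,-0.0015,0,0,0,0,1],[0.0157,-0.003,0,0,0,0,1],[0.0236,-0.0045,0,0,0,0,1],[0.0314,-0.006,0,0,0,0,1],[0.0373,-0.0071,0,0,0,0,1]]
  ]
}}

```text
time_s: 12.1
tcp_pos: [0.6328, 0.0624, 0.089]
ee_rot: [[0.952, -0.307, 0.0], [-0.307, -0.952, -0.0], [0.0, 0.0, -1.0]]
wrist_force: [-2.0, 0.3, -1.8]
gripper_width: 0.225
```

Request:
{"api": "play_rows", "payload": {
  "commands": [
    [[0.003,-0.0006,0,0,0,0,1],[0.0059,-0.0011,0,0,0,0,1],[0.0088,-0.0017,0,0,0,0,1],[0.0118,-0.0022,0,0,0,0,1],[0.0128,-0.0024,0,0,0,0,1]]
  ]
}}

```text
time_s: 12.6
tcp_pos: [0.6446, 0.0601, 0.089]
ee_rot: [[0.952, -0.307, -0.001], [-0.307, -0.952, -0.0], [-0.001, 0.0, -1.0]]
wrist_force: [-1.1, 0.4, -0.1]
gripper_width: 0.224
```

```bash
python3 - <<'E'
from f import *
s=r.sense(); print(s['tcp_pos'],F(s['tcp_pos']),s['wrist_force'],s['gripper_width'])
E
```

```text
[0.64462414 0.06014213 0.08898473] [50. 56.] [-1.05508146  0.41474843 -0.0767782 ] 0.2239429636768751
```

Request:
{"api": "play_rows", "payload": {
  "commands": [
    [[0.0005,-0.0001,0,0,0,0,1],[0.001,-0.0002,0,0,0,0,1],[0.001,-0.0002,0,0,0,0,1]]
  ]
}}

```text
time_s: 12.9
tcp_pos: [0.6455, 0.0599, 0.089]
ee_rot: [[0.952, -0.307, -0.001], [-0.307, -0.952, -0.0], [-0.001, 0.0, -1.0]]
wrist_force: [-1.0, 0.3, -0.3]
gripper_width: 0.223
```

Request:
{"api": "play_rows", "payload": {
  "commands": [
    [[0.0005,-0.0001,0,0,0,0,1],[0.001,-0.0002,0,0,0,0,1],[0.001,-0.0002,0,0,0,0,1]]
  ]
}}

```text
time_s: 13.2
tcp_pos: [0.6467, 0.0597, 0.089]
ee_rot: [[0.952, -0.307, -0.0], [-0.307, -0.952, -0.0], [-0.0, 0.0, -1.0]]
wrist_force: [-1.5, 0.3, -0.9]
gripper_width: 0.222
```

Request:
{"api": "play_rows", "payload": {
  "commands": [
    [[0.0005,-0.0001,0,0,0,0,1],[0.001,-0.0002,0,0,0,0,1],[0.001,-0.0002,0,0,0,0,1]]
  ]
}}

```text
time_s: 13.5
tcp_pos: [0.6471, 0.0597, 0.0887]
ee_rot: [[0.952, -0.307, -0.002], [-0.307, -0.952, -0.0], [-0.002, 0.001, -1.0]]
wrist_force: [-3.5, 0.7, -0.3]
gripper_width: 0.208
```

Request:
{"api": "play_rows", "payload": {
  "commands": [
    [[0.0005,-0.0001,0,0,0,0,1],[0.001,-0.0002,0,0,0,0,1],[0.001,-0.0002,0,0,0,0,1]]
  ]
}}

```text
time_s: 13.8
tcp_pos: [0.6481, 0.0593, 0.0888]
ee_rot: [[0.952, -0.307, -0.002], [-0.307, -0.952, -0.0], [-0.002, 0.001, -1.0]]
wrist_force: [-4.6, 0.3, 0.3]
gripper_width: 0.205
```

```bash
python3 - <<'E'
from f import *
s=r.sense(); print(s['tcp_pos'],F(s['tcp_pos']),s['wrist_force'],s['moment'],s['gripper_width'])
E
```

```text
[0.64812781 0.05933291 0.08876263] [53.6 55.9] [-4.60246301  0.28487688  0.3111633 ] [0.21138813 1.81656416 0.01673689] 0.20504148938700772
```

Resistance rose from about 1 N to 4.6 N at x≈52–53, so the nut is against the stop. I'll back off 2 mm, lift out and look.

Request:
{"api": "play_rows", "payload": {
  "commands": [
    [[-0.001,0.0002,0,0,0,0,1],[-0.002,0.0004,0,0,0,0,1],[-0.002,0.0004,0.005,0,0,0,1],[-0.002,0.0004,0.02,0,0,0,1],[-0.002,0.0004,0.045,0,0,0,1]]
  ]
}}

```text
time_s: 14.3
tcp_pos: [0.6481, 0.06, 0.1341]
ee_rot: [[0.952, -0.307, 0.002], [-0.307, -0.952, 0.0], [0.002, -0.001, -1.0]]
wrist_force: [0.1, -0.2, -1.2]
gripper_width: 0.206
```

Request:
{"api": "play_rows", "payload": {
  "commands": [
    [[-0.04,0.0,0.01,0,0,0,1],[-0.08,0.0,0.01,0,0,0,1],[-0.12,0.0,0.01,0,0,0,1],[-0.14,0.0,0.01,0,0,0,1],[-0.14,0.0,0.01,0,0,0,1]]
  ]
}}

```text
time_s: 14.8
tcp_pos: [0.5066, 0.0602, 0.146]
ee_rot: [[0.952, -0.305, 0.005], [-0.305, -0.952, 0.002], [0.004, -0.004, -1.0]]
wrist_force: [1.6, 0.8, -0.7]
gripper_width: 0.204
```

```bash
python3 - <<'E'
from f import *
s=r.sense(); print(s['tcp_pos'],F(s['tcp_pos']),s['wrist_force'],s['gripper_width'])
c=r.capture('scene'); t=r.capture('top'); np.save('scene5.npy',c,allow_pickle=True); np.save('top5.npy',t,allow_pickle=True)
g=t['image'].mean(2).astype(np.float32)
for x in range(20,78,3):
    u,v=proj(t,np.r_[W(x,55.8),.036]); row=cv2.getRectSubPix(g,(5,1),(float(u),float(v)))[0]; print(x,row.astype(int).tolist())
a=cv2.resize(c['image'][170:290,180:340],None,fx=4,fy=4,interpolation=cv2.INTER_CUBIC)
b=cv2.resize(t['image'][195:325,210:340],None,fx=3.7,fy=3.7,interpolation=cv2.INTER_CUBIC)[:480]
save('after.png',cv2.resize(np.hstack([a[:, :640],b]),None,fx=.7,fy=.7))
p=s['tcp_pos']-[0,0,.0635]; print('pred tip',((proj(c,p)-[180,170])*2.8).round(1))
E
```

```text
[0.50659912 0.06024135 0.14600326] [-85.6  30.2] [ 1.62135105  0.80886363 -0.72780777] 0.20389455400108386
20 [146, 88, 82, 133, 202]
23 [152, 95, 87, 135, 199]
26 [161, 96, 83, 128, 196]
29 [161, 87, 74, 121, 198]
32 [151, 89, 83, 133, 204]
35 [153, 105, 110, 162, 216]
38 [166, 132, 152, 198, 229]
41 [174, 137, 158, 202, 227]
44 [163, 110, 113, 150, 201]
47 [153, 97, 90, 138, 202]
50 [162, 110, 109, 158, 212]
53 [178, 145, 166, 203, 229]
56 [179, 159, 194, 217, 231]
59 [165, 132, 148, 178, 216]
62 [155, 103, 98, 142, 202]
65 [164, 100, 87, 131, 198]
68 [166, 92, 76, 122, 198]
71 [155, 88, 78, 128, 203]
74 [153, 102, 100, 148, 209]
77 [186, 161, 163, 192, 224]
pred tip [127.7 199.8]
```

View pics/after.png

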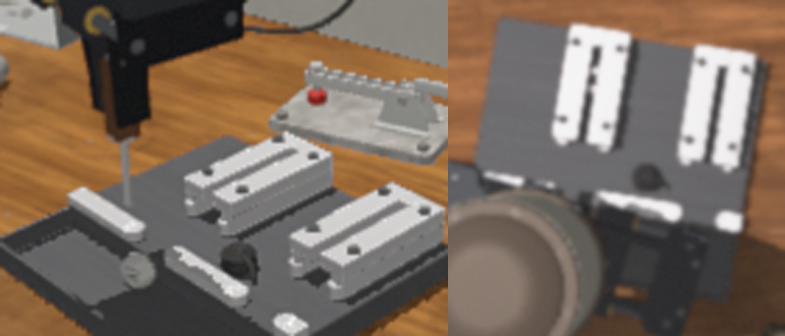

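The new nut's bright faces are symmetric about x≈47.5, against the shoulders at 58, so it is home. The old nut is in the tray at left-panel (137,270). I'll move aside and check how the old nut rests, numerically.

Request:
{"api": "play_rows", "payload": {
  "commands": [
    [[0,-0.04,0.01,0,0,0,1],[0,-0.08,0.02,0,0,0,1],[-0.01,-0.12,0.026,0,0,0,1],[-0.02,-0.16,0.026,0,0,0,1],[-0.03,-0.2,0.026,0,0,0,1]]
  ]
}}

```text
time_s: 15.4
tcp_pos: [0.4791, -0.1421, 0.171]
ee_rot: [[0.952, -0.306, 0.004], [-0.306, -0.952, -0.001], [0.004, -0.001, -1.0]]
wrist_force: [1.2, -0.2, -0.9]
gripper_width: 0.205
```

```bash
python3 - <<'E'
from f import *
s=r.sense(); print(s['tcp_pos'],s['wrist_force'],s['gripper_width'])
for n in('scene','top'):
    c=r.capture(n); np.save(n+'6.npy',c,allow_pickle=True); P=cloud(c); g=c['image'].mean(2)
    d=(P[...,:2]-O)*1e3; fx=d@ex; fy=d@ey
    m=(fx<-60)&(fx>-110)&(fy>25)&(fy<80)&(P[...,2]<.04)
    k=m&(g>110); print(n,m.sum(),k.sum())
    if k.any():
        A=np.c_[fx[k],fy[k],P[k][:,2]*1e3]; print(A.min(0).round(1),A.max(0).round(1),np.median(A,0).round(1)); print(np.argwhere(k).mean(0))
        cf,*_=np.linalg.lstsq(np.c_[A[:,:2],np.ones(len(A))],A[:,2],rcond=None); print('plane slope',cf.round(2))
c=np.load('scene6.npy',allow_pickle=True).item()['image'][245:290,200:260]; t=np.load('top6.npy',allow_pickle=True).item()['image'][245:310,220:300]
save('old.png',np.hstack([cv2.resize(c,(400,300),interpolation=2),cv2.resize(t,(370,300),interpolation=2)]))
E
```

```text
[ 0.47907464 -0.14211109  0.17099034] [ 1.19466587 -0.20298584 -0.89095148] 0.20517461431200845
scene 577 126
[-81.   25.4   7. ] [-60.   79.5  30.1] [-73.6  44.8  21.8]
[263.41269841 228.98412698]
plane slope [4.300e-01 4.000e-02 4.925e+01]
top 507 137
[-110.    25.3    0.2] [-60.   80.   31.3] [-71.5  52.3  17.7]
[277.86131387 259.06569343]
plane slope [ 0.31 -0.12 42.42]
```

View pics/old.png

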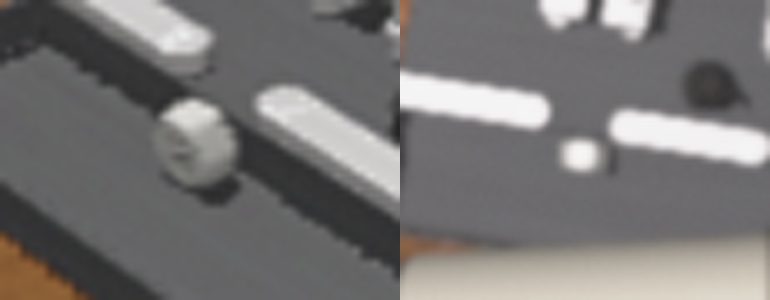

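The old nut is in the tray but standing on its edge at x≈-72, y≈52 (left panel 195,145; right panel 580,155). There's time to tip it flat with a gentle sideways push so it can't roll.

Request:
{"api": "play_rows", "payload": {
  "commands": [
    [[0.01,0.048,0,0,0,0,1],[0.02,0.096,0,0,0,0,1],[0.03,0.144,0,0,0,0,1],[0.04,0.192,0,0,0,0,1],[0.0495,0.24,0,0,0,0,1]]
  ]
}}

```text
time_s: 16.0
tcp_pos: [0.5287, 0.1028, 0.1706]
ee_rot: [[0.952, -0.306, 0.004], [-0.306, -0.952, 0.001], [0.003, -0.002, -1.0]]
wrist_force: [0.6, 0.4, -0.7]
gripper_width: 0.203
```

Request:
{"api": "play_rows", "payload": {
  "commands": [
    [[0,0.005,-0.03,0,0,0,1],[0,0.005,-0.06,0,0,0,1],[0,0.005,-0.08,0,0,0,1],[0,0.005,-0.089,0,0,0,1],[0,0.005,-0.089,0,0,0,1]]
  ]
}}

```text
time_s: 16.5
tcp_pos: [0.527, 0.1051, 0.08]
ee_rot: [[0.952, -0.307, -0.001], [-0.307, -0.952, -0.001], [-0.001, 0.001, -1.0]]
wrist_force: [-1.0, -0.6, -0.4]
gripper_width: 0.203
```

Request:
{"api": "play_rows", "payload": {
  "commands": [
    [[-0.0011,-0.006,0,0,0,0,1],[-0.0022,-0.0118,0,0,0,0,1],[-0.0034,-0.0177,0,0,0,0,1],[-0.0045,-0.0236,0,0,0,0,1],[-0.0054,-0.0285,0,0,0,0,1]]
  ]
}}

```text
time_s: 17.0
tcp_pos: [0.5215, 0.076, 0.0819]
ee_rot: [[0.952, -0.307, 0.002], [-0.307, -0.952, 0.001], [0.002, -0.002, -1.0]]
wrist_force: [0.3, 2.0, 0.5]
gripper_width: 0.206
```

Request:
{"api": "play_rows", "payload": {
  "commands": [
    [[0,0,0.01,0,0,0,1],[0,0,0.05,0,0,0,1],[0,0,0.09,0,0,0,1],[-0.01,-0.045,0.09,0,0,0,1],[-0.02,-0.09,0.09,0,0,0,1]]
  ]
}}

```text
time_s: 17.5
tcp_pos: [0.5015, -0.0137, 0.1732]
ee_rot: [[0.953, -0.304, 0.004], [-0.304, -0.953, 0.001], [0.003, -0.002, -1.0]]
wrist_force: [-0.3, -0.1, -0.8]
gripper_width: 0.205
```

Request:
{"api": "play_rows", "payload": {
  "commands": [
    [[-0.005,-0.045,0,0,0,0,1],[-0.01,-0.09,0,0,0,0,1],[-0.017,-0.135,0,0,0,0,1],[-0.02,-0.135,0,0,0,0,1],[-0.02,-0.135,0,0,0,0,1]]
  ]
}}

```text
time_s: 18.0
tcp_pos: [0.4801, -0.1497, 0.1714]
ee_rot: [[0.951, -0.309, -0.0], [-0.309, -0.951, 0.0], [-0.0, -0.0, -1.0]]
wrist_force: [0.6, 0.5, -1.2]
gripper_width: 0.209
```

```bash
python3 - <<'E'
from f import *
s=r.sense(); print(s['tcp_pos'],s['wrist_force'],s['gripper_width'])
for n in('scene','top'):
    c=r.capture(n); np.save(n+'7.npy',c,allow_pickle=True); P=cloud(c); g=c['image'].mean(2)
    d=(P[...,:2]-O)*1e3; fx=d@ex; fy=d@ey
    m=(fx<-63)&(fx>-118)&(fy>-20)&(fy<100)&(P[...,2]<.04)
    k=(m&(g>130)).astype(np.uint8); N,l,st,ce=cv2.connectedComponentsWithStats(k)
    for i in range(1,N):
        if st[i,4]>8:
            A=np.c_[fx[l==i],fy[l==i],P[l==i][:,2]*1e3]; print(n,st[i],A.mean(0).round(1),A.max(0).round(1))
# tip location in scene: rod pixels
c=np.load('scene7.npy',allow_pickle=True).item(); p=s['tcp_pos']-[0,0,.0635]; u,v=proj(c,p).round().astype(int); print(u,v)
g=c['image'].mean(2)
for dv in range(-20,12,3): print(v+dv,g[v+dv,u-9:u+10].astype(int).tolist())
E
```

```text
[ 0.48012904 -0.14969239  0.17140749] [ 0.61710564  0.4909846  -1.19877588] 0.20923149649254127
scene [228 263  12   9  57] [-73.1  31.1  21.8] [-63.7  57.1  25.9]
top [240 271  10   3  13] [-65.2  88.    4.9] [-63.1  99.9  29.5]
top [260 275  31   9  92] [-71.   30.9  14.6] [-63.6  51.7  29.3]
316 274
254 [207, 208, 207, 206, 207, 207, 207, 206, 181, 129, 123, 143, 202, 198, 155, 138, 119, 118, 117]
257 [164, 203, 208, 207, 206, 207, 209, 211, 157, 126, 124, 119, 118, 118, 118, 119, 117, 118, 122]
260 [101, 128, 200, 159, 138, 119, 116, 119, 131, 126, 124, 116, 122, 122, 118, 116, 116, 115, 116]
263 [117, 116, 116, 118, 117, 120, 126, 120, 115, 126, 124, 113, 116, 116, 116, 117, 118, 112, 88]
266 [117, 117, 103, 115, 119, 118, 118, 116, 117, 126, 124, 113, 112, 90, 68, 55, 49, 48, 53]
269 [118, 118, 118, 117, 117, 117, 116, 114, 121, 127, 121, 74, 50, 55, 65, 94, 92, 83, 67]
272 [117, 118, 112, 89, 70, 53, 47, 68, 121, 129, 120, 94, 81, 66, 55, 52, 52, 53, 53]
275 [51, 46, 49, 54, 63, 94, 93, 91, 124, 129, 119, 61, 49, 52, 52, 52, 51, 53, 53]
278 [96, 95, 82, 64, 55, 50, 49, 51, 55, 53, 49, 50, 52, 51, 51, 53, 52, 52, 52]
281 [50, 52, 52, 52, 52, 53, 52, 51, 50, 51, 51, 51, 51, 53, 53, 57, 64, 66, 77]
284 [52, 52, 52, 51, 52, 53, 52, 54, 57, 55, 59, 62, 69, 78, 109, 110, 106, 105, 103]
```

The rod hangs vertical, with its tip about 2 mm toward the robot compared with the first grasp, so I'll compensate for that at the stand. The old nut is still in the tray, at y≈31.

Request:
{"api": "play_rows", "payload": {
  "commands": [
    [[-0.002,-0.045,0,0,0,0,1],[-0.004,-0.09,0,0,0,0,1],[-0.006,-0.136,0,0,0,0,1],[-0.006,-0.137,-0.03,0,0,0,1],[-0.006,-0.137,-0.044,0,0,0,1]]
  ]
}}

```text
time_s: 18.6
tcp_pos: [0.4744, -0.2853, 0.1251]
ee_rot: [[0.952, -0.308, -0.002], [-0.308, -0.952, 0.001], [-0.003, -0.001, -1.0]]
wrist_force: [-0.9, -0.0, -1.6]
gripper_width: 0.2
```

```bash
python3 - <<'E'
from f import *
s=r.sense(); print(s['tcp_pos'],s['wrist_force'],s['gripper_width'])
c=r.capture('scene'); p=s['tcp_pos']-[0,0,.0635]; q=proj(c,p); u,v=q.round().astype(int); print(q)
im=c['image'].astype(int); d=im[...,0]-im[...,2]
for dv in range(-14,10,2): print(v+dv,d[v+dv,u-9:u+10].tolist())
E
```

```text
[ 0.47442064 -0.28527178  0.12510881] [-0.9362324  -0.03507485 -1.63056287] 0.19990569741903888
[394.69069686 334.04566128]
320 [94, 94, 97, 98, 100, 103, 104, 106, 99, 57, 10, -2, 2, 55, 98, 108, 105, 103, 101]
322 [100, 98, 97, 96, 90, 82, 74, 62, 50, 14, 1, 1, 12, 76, 109, 111, 110, 109, 109]
324 [100, 93, 85, 74, 58, 53, 54, 55, 43, 7, 0, 0, 12, 44, 71, 90, 105, 107, 110]
326 [62, 53, 52, 51, 50, 50, 52, 53, 32, 5, 1, 1, 21, 47, 52, 52, 59, 77, 96]
328 [51, 51, 53, 52, 53, 52, 52, 46, 18, 3, 1, 2, 25, 51, 53, 53, 52, 53, 54]
330 [53, 53, 54, 51, 52, 52, 53, 40, 7, 1, 1, 8, 34, 53, 53, 53, 53, 52, 52]
332 [51, 53, 52, 52, 52, 52, 51, 30, 5, 1, 2, 21, 45, 51, 50, 50, 53, 51, 53]
334 [53, 52, 52, 52, 53, 53, 49, 17, 3, 2, 2, 26, 52, 53, 50, 49, 50, 50, 50]
336 [53, 54, 53, 53, 53, 54, 49, 21, 4, 1, 9, 36, 50, 51, 52, 51, 51, 50, 49]
338 [53, 52, 53, 54, 54, 55, 55, 55, 54, 55, 58, 59, 56, 54, 52, 51, 50, 51, 51]
340 [53, 52, 51, 50, 52, 53, 52, 56, 57, 60, 57, 57, 54, 49, 50, 52, 49, 49, 49]
342 [55, 54, 54, 52, 53, 49, 51, 53, 58, 59, 59, 55, 52, 47, 52, 52, 52, 51, 49]
```

Request:
{"api": "play_rows", "payload": {
  "commands": [
    [[0,0,-0.003,0,0,0,1],[0,0,-0.006,0,0,0,1],[0,0,-0.009,0,0,0,1],[0,0,-0.011,0,0,0,1],[0,0,-0.011,0,0,0,1]]
  ]
}}

```text
time_s: 19.15
tcp_pos: [0.4751, -0.2854, 0.1163]
ee_rot: [[0.952, -0.306, 0.0], [-0.306, -0.952, -0.0], [0.0, -0.0, -1.0]]
wrist_force: [-0.4, -0.2, -1.3]
gripper_width: 0.201
```

Request:
{"api": "play_rows", "payload": {
  "commands": [
    [[0,0,-0.002,0,0,0,1],[0,0,-0.004,0,0,0,1],[0,0,-0.004,0,0,0,1]]
  ]
}}

```text
time_s: 19.45
tcp_pos: [0.4747, -0.2856, 0.1117]
ee_rot: [[0.952, -0.307, -0.001], [-0.307, -0.952, 0.0], [-0.001, -0.0, -1.0]]
wrist_force: [0.3, 0.2, -0.3]
gripper_width: 0.205
```

Request:
{"api": "play_rows", "payload": {
  "commands": [
    [[0,0,-0.006,0,0,0,1],[0,0,-0.012,0,0,0,1],[0,0,-0.018,0,0,0,1],[0,0,-0.022,0,0,0,1],[0,0,-0.022,0,0,0,1]]
  ]
}}

```text
time_s: 19.95
tcp_pos: [0.4744, -0.2855, 0.0891]
ee_rot: [[0.952, -0.307, -0.002], [-0.307, -0.952, 0.001], [-0.002, 0.0, -1.0]]
wrist_force: [-0.4, -0.3, -0.9]
gripper_width: 0.204
```

Request:
{"api": "play_rows", "payload": {
  "commands": [
    [[0,0,-0.006,0,0,0,1],[0,0,-0.012,0,0,0,1],[0,0,-0.016,0,0,0,1],[0,0,-0.017,0,0,0,1],[0,0,-0.017,0,0,0,1]]
  ]
}}

```text
time_s: 20.45
tcp_pos: [0.4749, -0.2857, 0.0728]
ee_rot: [[0.952, -0.307, -0.0], [-0.307, -0.952, 0.0], [-0.0, 0.0, -1.0]]
wrist_force: [-0.3, -0.5, -1.6]
gripper_width: 0.203
```

Request:
{"api": "play_rows", "payload": {
  "commands": [
    [[0,0,-0.001,0,0,0,1],[0,0,-0.0015,0,0,0,1],[0,0,-0.0015,0,0,0,0],[0,0,-0.0015,0,0,0,0],[0,0,-0.0015,0,0,0,0]]
  ]
}}

```text
time_s: 20.95
tcp_pos: [0.4752, -0.2857, 0.0718]
ee_rot: [[0.952, -0.307, 0.001], [-0.307, -0.952, -0.0], [0.001, 0.0, -1.0]]
wrist_force: [-0.4, -0.5, 0.6]
gripper_width: 0.395
```

Request:
{"api": "play_rows", "payload": {
  "commands": [
    [[0,0,0,0,0,0,0],[0,0,0,0,0,0,0],[0,0,0,0,0,0,0],[0,0,0,0,0,0,0],[0,0,0,0,0,0,0]]
  ]
}}

```text
time_s: 21.45
tcp_pos: [0.4749, -0.2856, 0.0715]
ee_rot: [[0.952, -0.307, -0.0], [-0.307, -0.952, 0.0], [-0.0, -0.0, -1.0]]
wrist_force: [0.5, 0.3, 0.7]
gripper_width: 0.848
```

Request:
{"api": "play_rows", "payload": {
  "commands": [
    [[0,0,0.01,0,0,0,0],[0,0,0.04,0,0,0,0],[0,0,0.08,0,0,0,0],[0,0,0.12,0,0,0,0],[0,0,0.15,0,0,0,0]]
  ]
}}

```text
time_s: 21.95
tcp_pos: [0.4755, -0.286, 0.2254]
ee_rot: [[0.952, -0.306, 0.004], [-0.306, -0.952, -0.002], [0.004, 0.0, -1.0]]
wrist_force: [-0.1, 0.3, -0.3]
gripper_width: 0.998
```

Request:
{"api": "play_rows", "payload": {
  "commands": [
    [[-0.03,-0.03,0,0,0,0,0],[-0.06,-0.06,0.01,0,0,0,0],[-0.08,-0.1,0.01,0,0,0,0],[-0.09,-0.13,0.01,0,0,0,0],[-0.09,-0.13,0.01,0,0,0,0]]
  ]
}}

```text
time_s: 22.45
tcp_pos: [0.3834, -0.4184, 0.2322]
ee_rot: [[0.95, -0.311, 0.0], [-0.311, -0.95, -0.001], [0.001, 0.001, -1.0]]
wrist_force: [0.4, 0.5, -0.7]
gripper_width: 0.998
```

```bash
python3 - <<'E'
from f import *
s=r.sense(); print(s['tcp_pos'],s['wrist_force'],s['gripper_width'])
for n in('scene','top'):
    c=r.capture(n); np.save(n+'8.npy',c,allow_pickle=True); P=cloud(c); g=c['image'].mean(2).astype(np.float32)
    d=(P[...,:2]-O)*1e3; fx=d@ex; fy=d@ey
    # tray nut: deviations from tray floor, tall part
    k=((fx<-66)&(fx>-118)&(fy>0)&(fy<80)&(P[...,2]>.010)&(P[...,2]<.035)&(g>95)); print(n,'tray',k.sum(),np.median(np.c_[fx[k],fy[k],P[k][:,2]*1e3],0).round(1) if k.any() else'')
    q=P[(abs(P[...,0]-.472)<.03)&(abs(P[...,1]+.287)<.03)&(P[...,2]>.06)]; print('pick',len(q),q[:,2].max(),q[q[:,2]>.1].mean(0))
    o=np.load(n+'0.npy',allow_pickle=True).item(); df=np.abs(c['image'].astype(int)-o['image']).sum(2)>90
    df=cv2.morphologyEx(df.astype(np.uint8),cv2.MORPH_OPEN,np.ones((3,3))); N,l,st,ce=cv2.connectedComponentsWithStats(df); print('changed',[(st[i].tolist()) for i in range(1,N) if st[i,4]>12])
t=np.load('top8.npy',allow_pickle=True).item(); g=t['image'].mean(2).astype(np.float32)
for y in(55.8,-55): print([int(cv2.getRectSubPix(g,(3,1),tuple(map(float,proj(t,np.r_[W(x,y),.036]))))[0].mean()) for x in range(-8,80,2)])
c=np.load('scene8.npy',allow_pickle=True).item()['image']
save('final.png',np.hstack([cv2.resize(c[180:400,180:460],(560,440)),cv2.resize(t['image'][195:315,210:270],(220,440),interpolation=2)]))
E
```

```text
[ 0.38344966 -0.41842252  0.23222256] [ 0.43892246  0.50463793 -0.68626086] 0.9983462134720112
scene tray 98 [-75.8  30.3  19.9]
pick 537 0.112062371586991 [ 0.46981478 -0.28864582  0.10617533]
changed [[527, 0, 113, 16, 820], [503, 4, 134, 107, 11352], [413, 103, 227, 238, 23641], [229, 262, 11, 11, 82], [0, 385, 106, 95, 2721], [425, 403, 49, 32, 797], [378, 447, 52, 33, 621]]
top tray 57 [-73.4  36.6  23.4]
pick 2764 0.5932021530753298 [ 0.47042683 -0.2849131   0.56561673]
changed [[227, 250, 11, 11, 92], [260, 276, 9, 7, 56], [425, 280, 150, 200, 16448], [575, 328, 5, 5, 23], [580, 333, 4, 8, 26], [552, 347, 88, 61, 2891], [543, 387, 7, 3, 21], [590, 399, 50, 41, 991], [576, 403, 17, 14, 120], [239, 434, 129, 46, 2727]]
[98, 97, 99, 101, 97, 91, 92, 98, 102, 104, 103, 98, 92, 95, 101, 104, 105, 102, 97, 95, 102, 116, 139, 161, 169, 153, 125, 106, 111, 126, 155, 183, 190, 171, 137, 114, 109, 103, 97, 96, 102, 117, 145, 197]
[96, 93, 95, 101, 106, 105, 101, 97, 95, 95, 99, 103, 104, 99, 94, 92, 94, 102, 106, 107, 104, 99, 97, 97, 103, 107, 106, 102, 98, 96, 96, 101, 103, 103, 101, 98, 96, 96, 101, 106, 109, 114, 131, 180]
```

The pick stands in its hole, with its top at 0.112 m. The new nut's peaks at x 40 and 56 put its centre at about 48. The old nut is in the tray, so I'll hand in.

```bash
python3 -c "
from station import r
print(r.finish_job())"
```

```text
the job is handed in; nothing more can be done
None
```

I finished all the steps in the order asked and handed the job in at about 22.5 s of the 67 s allowed.

- **Old nut:** It was in the left slot, at about x 20. The camera showed it there, and the rod then dropped into its bore without resistance. I dragged it through the left gate into the catch tray. I did not feel inside the right slot; it looked empty all along its gap.
- **New nut:** I dragged it along the ledge and into the left slot until resistance rose to about 4.6 N at the stop. The last top image puts its centre at x ≈ 48, within the 47 to 49 mm home range.
- **Pick:** It is back in its hole, with its top at 0.112 m and the gripper clear of everything. It sits within about 3 mm of where it started.
- **Bystanders:** In the areas not hidden by the arm, before-and-after images show changes only at the nuts and at the arm and its shadow. The boot and the tape roll look unmoved. In the scene view the arm's change blob comes close to the tube, so the top view is the clearer check for it, and that shows no change at its spot.

**What did not go as planned:**
- The old nut landed standing on its edge in the tray. One nudge to tip it flat only slid it to about y 31. By its measured height it still stands on edge, inside the tray.
- The pick pivoted a couple of millimetres in the grip while pushing against the stop. I corrected for this at the stand.
- The final picture could not be viewed because of the 12-picture limit, so the last checks are numerical only.

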